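# Hang the red stamp in the free fork of the stamp carousel

### The arm

A 7-joint arm with a two-finger parallel gripper is mounted at the origin on a cart in front of the work surface, level with it; the furniture and walls round the work are solid. World frame = base frame: x ahead of the robot, y to its left, z up, the work surface at z = 0. Lengths are in m, angles in degrees, forces in N, time in s.
With the tool pointing down it reaches from about 0.425 to 0.825 m from the base axis. Payload 3.6 kg.
Tool frame: the origin (TCP) lies at the very end of the fingers, on their centre line; the grasp point (between the pads) lies 19 mm behind it; z points along the fingers, y is the line along which they close (so a half turn about z gives the same grasp; the last joint's range is limited). The gripper opens to 93 mm and grips with 3 to 60 N. Pads are 15 mm wide; open, the fingers measure 128 mm over their backs; the gripper's body (75 mm by 188 mm) begins 65 mm behind the grasp point.
Start: joints at [62.825, 35.231, -0.722, 81.555, 0.464, 63.22, -2.315], TCP at [0.281, -0.586, 0.219] pointing down, gripper open.
Joint ranges: [-178.69, 178.69], [-17.37, 117.87], [-77.05, 75.6], [15.02, 138.74], [-78.02, 258.01], [0.78, 113.62], [-162.83, 162.83]. Speed limits (degrees/s): [159.86, 159.86, 180, 180, 180, 180, 180].

### API

Orientations are given as a 3x3 rotation matrix whose columns are the frame's x, y, z axes.
In Python, from cell import ctrl gives the robot as it stands.
- The arm moves only by the tool step_arm, never from a script. Its argument "moves" is a list of rows, each an object with "linear": the shift along the tool's x, y, z in m, a list of three; "twist": the turn, a rotation vector about the tool's x, y, z in rad, a list of three; "hand": the opening in per cent of the stroke, from 0 (shut) to 100 (fully open). In form: [{"linear": [tx, ty, tz], "twist": [rx, ry, rz], "hand": hand}, ...]. A call has 1 to 12 rows; each row shifts and turns the commanded pose from where the row before left it, along the tool's axes as they then stand; what a row does not reach is not made up. A row lasts 1/8 s, in which the tool goes at most 62.5 mm and 10.7 degrees, less where a joint would pass 70% of its speed; a pose out of reach is approached as far as the arm can. A call with a gripper value outside its range is refused whole. The fingers move at their own pace and stop on an object; the grip force is fixed at half the most. Time passes only in rows, so rows that do not move let the fingers close. It gives the time, the measured TCP pose, the force, the opening and the grip force at its end, in the units of the state.
- ctrl.get_state(): the state, without advancing time (a new reading comes with each control period).
- ctrl.snapshot(name): name is "side" or "top"; returns the picture (480x640x3 uint8, red, green, blue); there is no depth.
- ctrl.calibration(name): a dict with "fx", "fy", "cx", "cy" (pixels), "k1" (the pictures are not rectified: a ray, as slopes to the right and down, at radius r is drawn at 1 + k1 r^2 times it, then the intrinsics apply), "world_from_camera" (4x4, takes a point from camera to world coordinates). Camera axes: x right, y up, looking along -z (the intrinsics and any distortion apply to the point x, -y, -z); pixel columns grow to the right and rows downward; lengths in m; the calibration is good to about 2 mm. A picture is of the moment at which its call begins. calibration takes no time and is no camera call.
- ctrl.job_done(): hands the job in; it is judged then, once.
The state is a dict: "time": time; "qpos": joint angles; "dq": joint speeds; "tau": joint torques, N m; "eef_pos": TCP position; "eef_rot": TCP orientation; "ft_force": force on the tool from outside, world axes, zero at the start; "torque": the same for the moment, N m; "width": finger opening in m; "gripper_force": force on a finger pad.
Only numpy, scipy, OpenCV 4.12 (cv2) and the standard library are available. Lean on these libraries where they do the work, as an engineer would, in place of code of your own. Each camera call takes 0.05 s, during which the arm holds its last target. There are 200 camera calls.

### The job

Tidy the red-handled stamp away on the stamp carousel. First turn the carousel until its one empty fork lines up above the red pointer on the foot, then hang the red stamp in that fork, its neck between the prongs and its collar resting on them behind the lip, and let go. The blue-handled stamp is still in use: leave it standing where it is.

Things in the scene. Friction and masses are not known exactly. Their poses are not given: they have to be found in the camera images.
- red_stamp: Loose hand stamp, red handle, about 90 g, 95 mm tall, upright on the desk. Origin: centre of its underside, z up. Dark foot 26 x 50 mm (x by y), 14 mm tall; steel neck, diameter 10, z = 14 to 50; red collar, diameter 28, z = 50 to 55; round red handle, diameter 24, straight from z = 55 to 89, with two thin black bands: grip it there. It may hang at any yaw.
- blue_stamp: Loose stamp of the same shape and size with a blue handle, standing upright near the red one; same origin and axes. To be left where it is (within 30 mm) and upright.
- carousel_foot: Fixed round black foot of the carousel, diameter 150 mm, 16 high. Origin: on the carousel's axis at desk level. Its -x axis runs along the red pointer, a bar on its rim reaching 98 mm from the axis, roughly towards the robot. Above turns a head with four forks 90 degrees apart (tips 124 mm from the axis); three hold stamps with green, yellow, grey handles, fixed to it (tops at z = 155 mm).
- turn_grip (a point): Middle of the black bar knob on top of the head, on the carousel's axis, 167 mm above the desk; turns with the head. The bar is 50 mm long and 16 mm wide, from z = 153 to 179 mm; its long side (this point's x axis) points along the free fork (-x towards it), and that end bears a white line. Grip across the 16 mm to turn the head.
- carousel (a joint): Turn of the head about its vertical axis, rad, counter-clockwise from above positive. 0: the free fork lies exactly over the red pointer. Starts between 0.7 and 1.4, turns either way to about 3.1, needs about 0.06 N m and stays where it is left.
- free_seat (a point): Seat in the free fork: midway between its prongs, level with their tops (z = 110 mm), 84 mm from the axis; turns with the head, -x outward along the fork. Prongs 16 mm apart, 6 thick; a lip 4 mm high stands 102 to 108 mm from the axis, then a flared mouth (40 wide). Enter from outside, neck between the prongs, collar clear over the lip; lower until the collar rests, underside 50 mm below here.

How it is judged (in metres and radians):
On the way, in this order (a step that is already met when the one before it is completed fails the run):
1. the carousel is turned so that the empty fork lines up with the red pointer (within 12 degrees) (value of joint carousel between -0.21 and 0.21 rad), for 0.3 s.
2. the red stamp hangs in the empty fork (horizontal distance between red_stamp and free_seat below 0.01 m and z of red_stamp in the frame of free_seat between -0.054 and -0.045 m and angle between red_stamp's own z axis and vertical below 0.17 rad), for 0.2 s.
At the end, for the whole second after the job is handed in: The red stamp hangs at rest in the free fork: axis within 10 mm of the seat, underside 45 to 54 mm below it, upright within 10 degrees; the free fork within 15 degrees of the red pointer, carousel still; the blue stamp upright (11 degrees) within 30 mm of where it stood (all of step 2 and value of joint carousel between -0.26 and 0.26 rad and linear speed of red_stamp below 0.02 m/s and velocity of joint carousel between -0.05 and 0.05 rad/s and distance of blue_stamp from where it was at the start of the episode below 0.03 m and angle between blue_stamp's own z axis and vertical below 0.2 rad); the robot touches nothing.
It fails at once if the blue stamp is shifted by more than 30 mm or knocked over (distance of blue_stamp from where it was at the start of the episode above 0.03 m or angle between blue_stamp's own z axis and vertical above 0.5 rad).
It also fails if it takes over 56 s, if anything falls off the work surface, if the arm or the gripper's body presses on something with over 40 N, if the wrist force passes 120 N, or if a joint passes its speed limit or range.

## Working session

There is one attempt and no reset: what is moved stays moved. The work goes in short steps, Python scripts to look and compute and a tool call to move; the robot and the scene stay as the last step left them, time stands still between calls to the robot, and variables do not carry over. Pictures are saved under pics/ and viewed, at most 10 in all, crops included, and the job is handed in when it is done.

Besides the shell and the picture viewer there is one more tool, called after "Call:" in YAML: its name, and indented under it one key for each argument. step_arm: Moves the arm, as the interface text tells. Its arguments: {"type":"object","properties":{"moves":{"type":"array","items":{"type":"object","properties":{"linear":{"type":"array","items":{"type":"number"}},"twist":{"type":"array","items":{"type":"number"}},"hand":{"type":"number"}}}}},"required":["moves"]}

```bash
mkdir -p pics; cat > h.py <<'E'
import numpy as np, cv2
from cell import ctrl
def ray(name,u,v):
    c=ctrl.calibration(name); T=np.array(c["world_from_camera"])
    d=np.array([(u-c["cx"])/c["fx"],(v-c["cy"])/c["fy"]]); s=d.copy()
    for _ in range(20): s=d/(1+c["k1"]*(s@s))
    w=T[:3,:3]@np.array([s[0],-s[1],-1]); return T[:3,3],w
def onz(name,u,v,z):
    o,w=ray(name,u,v); return o+w*(z-o[2])/w[2]
def proj(name,p):
    c=ctrl.calibration(name); T=np.array(c["world_from_camera"])
    q=T[:3,:3].T@(np.array(p)-T[:3,3]); s=np.array([q[0],-q[1]])/-q[2]
    s=s*(1+c["k1"]*(s@s)); return c["fx"]*s[0]+c["cx"],c["fy"]*s[1]+c["cy"]
def tri(n1,p1,n2,p2):
    o1,a=ray(n1,*p1);o2,b=ray(n2,*p2)
    t=np.linalg.lstsq(np.c_[a,-b],o2-o1,rcond=None)[0]
    P,Q=o1+t[0]*a,o2+t[1]*b; return (P+Q)/2,np.linalg.norm(P-Q)
def snap(n,f=None):
    im=ctrl.snapshot(n)
    if f: cv2.imwrite("pics/"+f,im[...,::-1])
    return im
def blobs(im,lo,hi,amin=40):
    h=cv2.cvtColor(im,cv2.COLOR_RGB2HSV); m=cv2.inRange(h,np.array(lo),np.array(hi))
    n,_,st,ce=cv2.connectedComponentsWithStats(m)
    return [(st[i].tolist(),ce[i].round(1).tolist()) for i in range(1,n) if st[i][4]>=amin]
E
python3 - <<'E'
from h import *
for n in("top","side"):
    im=snap(n,n+"0.png"); c=ctrl.calibration(n); print(n,np.array(c["world_from_camera"]).round(3).tolist(),c["fx"],c["k1"])
    print("red",blobs(im,(0,120,60),(8,255,255)),blobs(im,(172,120,60),(180,255,255)));print("blue",blobs(im,(100,120,50),(130,255,255)))
s=ctrl.get_state();print(s)
E
```

```text
top [[0.01, 0.997, -0.077, 0.453], [-1.0, 0.011, 0.009, -0.078], [0.01, 0.077, 0.997, 1.165], [0.0, 0.0, 0.0, 1.0]] 550.2314716903795 -0.018974757514928196
red [([222, 250, 7, 15, 70], [224.9, 257.0]), ([432, 270, 16, 12, 121], [440.7, 275.2]), ([237, 456, 82, 24, 1355], [277.7, 469.2])] []
blue [([367, 269, 9, 10, 65], [371.4, 273.1])]
side [[-0.81, 0.367, -0.457, 0.104], [-0.586, -0.49, 0.645, 0.525], [0.012, 0.79, 0.612, 0.695], [0.0, 0.0, 0.0, 1.0]] 520.081871789106 -0.026223337850098588
red [([573, 16, 17, 10, 68], [580.4, 21.0]), ([409, 202, 9, 9, 66], [412.9, 205.8]), ([608, 298, 32, 20, 202], [627.8, 304.2]), ([524, 326, 109, 154, 3563], [564.3, 428.4]), ([254, 346, 19, 20, 162], [263.8, 355.2])] []
blue []
{'time': 0.1, 'qpos': array([62.82369089, 35.28272496, -0.72346224, 81.62896612,  0.46428089,
       63.2198188 , -2.31336065]), 'dq': array([ 0.08257515, -0.15392497,  0.02086064, -0.22525602,  0.03384819,
       -0.00547429, -0.13296932]), 'tau': array([ 1.11852591e-03, -4.60042727e+01,  2.10101232e-01, -1.66245443e+01,
       -6.11556577e-02,  1.69513671e-02,  9.63990078e-05]), 'eef_pos': array([ 0.28116478, -0.58527653,  0.21762649]), 'eef_rot': array([[ 9.01351894e-01,  4.33086339e-01, -9.93273768e-04],
       [ 4.33087477e-01, -9.01349645e-01,  2.01354178e-03],
       [-2.32495216e-05, -2.24508413e-03, -9.99997480e-01]]), 'ft_force': array([-0.45361083,  0.76427626,  0.09053241]), 'torque': array([-0.00850525,  0.07406137, -0.04936074]), 'gripper_force': 0.0, 'width': 0.09297170797394197}
```

View pics/top0.png

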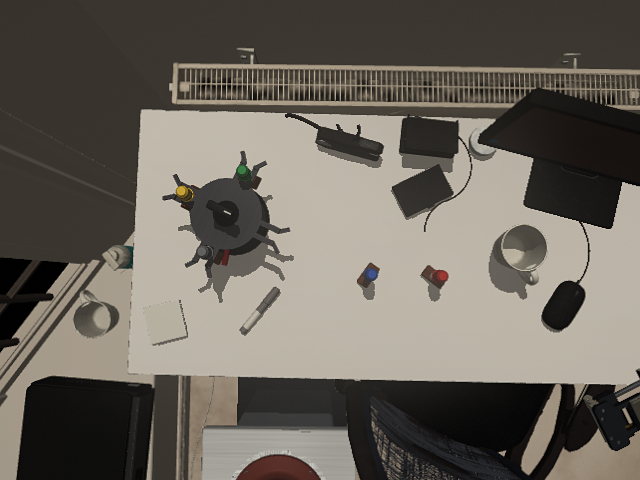

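View pics/side0.png

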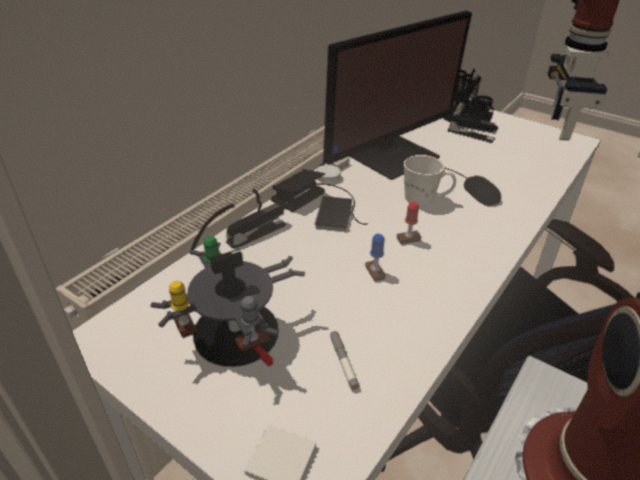

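```bash
python3 - <<'E'
from h import *
t=cv2.imread("pics/top0.png");s=cv2.imread("pics/side0.png")
print("ptr top z16",onz("top",224.9,257,.016),"side",onz("side",263.8,355.2,.016))
print("red tri",tri("top",(440.7,275.2),"side",(412.9,205.8)),"top at z.095",onz("top",442,276,.095))
print("blue",onz("top",371.4,273.1,.09))
print("knob",onz("top",226,212,.179), tri("top",(226,212),"side",(228,258)))
a=cv2.resize(t[140:290,150:310],None,fx=4,fy=4,interpolation=2)[:600]
cv2.imwrite("pics/c1.png",a)
b=np.hstack([cv2.resize(t[250:300,350:460],None,fx=3.6,fy=3.6,interpolation=2)[:180]]*1)
b2=cv2.resize(s[190:290,350:450],None,fx=3.96,fy=3.96,interpolation=2)
cv2.imwrite("pics/c2.png",np.vstack([b,b2]))
E
```

```text
ptr top z16 [0.50546399 0.11479977 0.016     ] side [0.50191765 0.11952776 0.016     ]
red tri (array([ 0.4696267 , -0.32074552,  0.08911403]), np.float64(0.0032230996140439716)) top at z.095 [ 0.46943371 -0.32120391  0.095     ]
blue [ 0.47375881 -0.18401837  0.09      ]
knob [0.57922566 0.08748881 0.179     ] (array([0.584066  , 0.09229366, 0.16550905]), np.float64(0.007884341803513684))
```

View pics/c1.png

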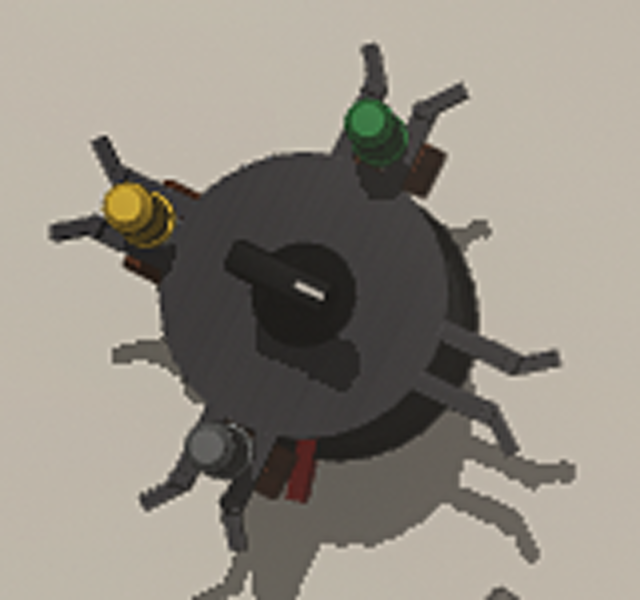

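View pics/c2.png

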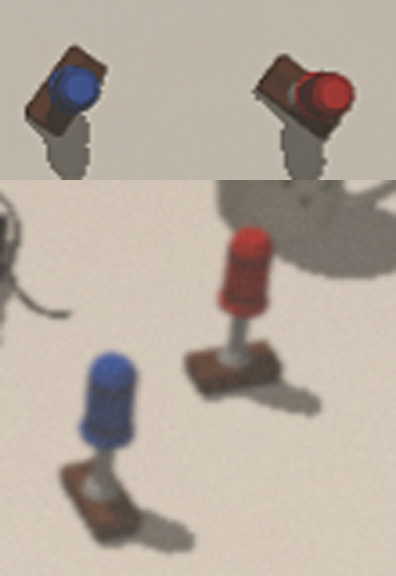

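```bash
python3 - <<'E'
from h import *
f=lambda u,v,z:onz("top",150+u/4-.4,140+v/4-.4,z)
Y,G,K=f(125,205,.155),f(370,119,.155),f(208,447,.155)
ax=(G+K)/2; print("Y,G,K",Y,G,K,"axis",ax,"GK",np.linalg.norm(G-K),"YA",np.linalg.norm(Y-ax))
print("bar mid",f(281,276,.179),"ends",f(232,258,.179),f(335,295,.179))
P=f(302,498,.016);print("ptr tip",P,np.linalg.norm((P-ax)[:2]))
ang=lambda d:np.degrees(np.arctan2(d[1],d[0]))
print("ptr dir",ang(P-ax),"free dir",ang(ax-Y),"GK dir",ang(G-K),"bar",ang(f(335,295,.179)-f(232,258,.179)))
print("forktips z.107", [np.linalg.norm((f(*p,.107)-ax)[:2]) for p in((557,358),(515,450))], ang(f(536,404,.107)-ax))
print("ptr by side", onz("side",270,362,.016))
g=lambda u,v,z:onz("top",350+u/3.6-.4,250+v/3.6-.4,z)
print("red handle",g(333,95,.095),"blue",g(79,90,.095))
c=[g(*p,.014) for p in((283,55),(255,92),(327,137))];print("red foot edge dir",c,ang(c[0]-c[1]),"centre",(c[0]+c[1])/2)
E
```

```text
Y,G,K [0.62079385 0.17605868 0.155     ] [0.66245458 0.06356403 0.155     ] [0.50904203 0.13453674 0.155     ] axis [0.5857483  0.09905039 0.155     ] GK 0.16903412629773032 YA 0.08460773000631003
bar mid [0.58527433 0.098724   0.179     ] ends [0.59320499 0.12102571 0.179     ] [0.57692613 0.07419027 0.179     ]
ptr tip [0.49065551 0.11402983 0.016     ] 0.0962653775322588
ptr dir 171.04807046625058 free dir -114.46971238212066 GK dir -24.826510071994946 bar -109.1662007278323
forktips z.107 [np.float64(0.1249946660571673), np.float64(0.1259483299061173)] -114.76223134632386
ptr by side [0.48454615 0.12423569 0.016     ]
red handle [ 0.46945726 -0.32139953  0.095     ] blue [ 0.47075492 -0.18381515  0.095     ]
red foot edge dir [array([ 0.49365338, -0.31076177,  0.014     ]), array([ 0.47197431, -0.29433821,  0.014     ]), array([ 0.44630087, -0.33621463,  0.014     ])] -37.14671559129732 centre [ 0.48281385 -0.30254999  0.014     ]
```

```bash
cat >> h.py <<'E'
def plan(p,yaw=None):
    "tool-z turn needed (rad) for tool y at world yaw [deg], then shift in the turned tool axes; also tilt fix"
    from scipy.spatial.transform import Rotation as R
    s=ctrl.get_state(); M=s["eef_rot"]; a=np.arctan2(M[1,1],M[0,1]); b=a if yaw is None else np.radians(yaw)
    y=np.array([np.cos(b),np.sin(b),0]); z=np.array([0,0,-1.]); T=np.c_[np.cross(y,z),y,z]
    print("t",s["time"],"pos",s["eef_pos"].round(4),"yawY",np.degrees(a).round(2),"w",s["width"].round(4),"F",s["ft_force"].round(1),"q7",s["qpos"][6].round(1))
    print("twist",R.from_matrix(M.T@T).as_rotvec().round(4),"shift",(T.T@(np.array(p)-s["eef_pos"])).round(4))
E
python3 -c "
from h import *
plan((.5857,.0988,.225),-24.6)"
```

```text
Traceback (most recent call last):
  File "h.py", line 31, in plan
    print("t",s["time"],"pos",s["eef_pos"].round(4),"yawY",np.degrees(a).round(2),"w",s["width"].round(4),"F",s["ft_force"].round(1),"q7",s["qpos"][6].round(1))
                                                                                      ^^^^^^^^^^^^^^^^
AttributeError: 'float' object has no attribute 'round'
```

```bash
sed -i 's/s\["width"\].round(4)/round(s["width"],4)/' h.py
python3 -c "
from h import *
plan((.5857,.0988,.225),-24.6)"
```

```text
t 0.1 pos [ 0.2812 -0.5853  0.2176] yawY -64.34 w 0.093 F [-0.5  0.8  0.1] q7 -2.3
twist [-0.0022 -0.0008 -0.6935] shift [ 0.7488 -0.0079 -0.0074]
```

Call:
step_arm:
  moves:
    - {"linear":[0,0,-0.002],"twist":[-0.002,-0.001,-0.173],"hand":60}
    - {"linear":[0,0,-0.002],"twist":[0,0,-0.173],"hand":60}
    - {"linear":[0,0,-0.002],"twist":[0,0,-0.173],"hand":60}
    - {"linear":[0,0,-0.002],"twist":[0,0,-0.174],"hand":60}
    - {"linear":[0.05,0,0],"twist":[0,0,0],"hand":60}
    - {"linear":[0.05,0,0],"twist":[0,0,0],"hand":60}
    - {"linear":[0.05,0,0],"twist":[0,0,0],"hand":60}
    - {"linear":[0.05,0,0],"twist":[0,0,0],"hand":60}
    - {"linear":[0.05,0,0],"twist":[0,0,0],"hand":60}
    - {"linear":[0.05,0,0],"twist":[0,0,0],"hand":60}
    - {"linear":[0.05,0,0],"twist":[0,0,0],"hand":60}
    - {"linear":[0.05,0,0],"twist":[0,0,0],"hand":60}

```text
time: 1.6
eef_pos: [0.4484, -0.2207, 0.2256]
eef_rot: [[0.417, 0.909, -0.0], [0.909, -0.417, -0.002], [-0.002, 0.0, -1.0]]
ft_force: [1.6, 0.2, -0.5]
width: 0.0559
gripper_force: 0.0
```

Call:
step_arm:
  moves:
    - {"linear":[0.05,-0.002,0],"twist":[0,0,0],"hand":60}
    - {"linear":[0.05,-0.002,0],"twist":[0,0,0],"hand":60}
    - {"linear":[0.05,-0.002,0],"twist":[0,0,0],"hand":60}
    - {"linear":[0.05,-0.002,0],"twist":[0,0,0],"hand":60}
    - {"linear":[0.05,0,0],"twist":[0,0,0],"hand":60}
    - {"linear":[0.05,0,0],"twist":[0,0,0],"hand":60}
    - {"linear":[0.049,0,0],"twist":[0,0,0],"hand":60}
    - {"linear":[0,0,0],"twist":[0,0,0],"hand":60}
    - {"linear":[0,0,0],"twist":[0,0,0],"hand":60}

```text
time: 2.72
eef_pos: [0.5859, 0.0971, 0.2246]
eef_rot: [[0.417, 0.909, -0.001], [0.909, -0.417, -0.004], [-0.004, 0.0, -1.0]]
ft_force: [0.6, -1.2, -0.0]
width: 0.056
gripper_force: 0.0
```

```bash
python3 -c "
from h import *
plan((.5857,.0988,.153),-24.6)"
```

```text
t 2.725 pos [0.5859 0.0971 0.2246] yawY -24.67 w 0.056 F [ 0.6 -1.2 -0. ] q7 -45.6
twist [ 0.0003  0.004  -0.0012] shift [ 0.0014 -0.0009  0.0716]
```

Call:
step_arm:
  moves:
    - {"linear":[0.001,-0.001,0.02],"twist":[0,0.004,0],"hand":60}
    - {"linear":[0,0,0.02],"twist":[0,0,0],"hand":60}
    - {"linear":[0,0,0.02],"twist":[0,0,0],"hand":60}
    - {"linear":[0,0,0.009],"twist":[0,0,0],"hand":60}
    - {"linear":[0,0,0],"twist":[0,0,0],"hand":40}
    - {"linear":[0,0,0],"twist":[0,0,0],"hand":20}
    - {"linear":[0,0,0],"twist":[0,0,0],"hand":5}
    - {"linear":[0,0,0],"twist":[0,0,0],"hand":5}
    - {"linear":[0,0,0],"twist":[0,0,0],"hand":5}
    - {"linear":[0,0,0],"twist":[0,0,0],"hand":5}

```text
time: 3.98
eef_pos: [0.5845, 0.1006, 0.1566]
eef_rot: [[0.416, 0.909, -0.001], [0.909, -0.416, 0.002], [0.002, -0.002, -1.0]]
ft_force: [-5.8, 1.3, 4.9]
width: 0.0156
gripper_force: 30.0
```

Call:
step_arm:
  moves:
    - {"linear":[0,0,0],"twist":[0,0,0.05],"hand":5}
    - {"linear":[0,0,0],"twist":[0,0,0.1],"hand":5}
    - {"linear":[0,0,0],"twist":[0,0,0.1],"hand":5}
    - {"linear":[0,0,0],"twist":[0,0,0.1],"hand":5}
    - {"linear":[0,0,0],"twist":[0,0,0.1],"hand":5}
    - {"linear":[0,0,0],"twist":[0,0,0.1],"hand":5}
    - {"linear":[0,0,0],"twist":[0,0,0.1],"hand":5}

```text
time: 4.85
eef_pos: [0.5836, 0.1013, 0.1565]
eef_rot: [[0.882, 0.471, -0.003], [0.471, -0.882, 0.003], [-0.001, -0.004, -1.0]]
ft_force: [-7.3, 2.0, 6.0]
width: 0.0159
gripper_force: 30.0
```

Call:
step_arm:
  moves:
    - {"linear":[0,0,0],"twist":[0,0,0.1],"hand":5}
    - {"linear":[0,0,0],"twist":[0,0,0.1],"hand":5}
    - {"linear":[0,0,0],"twist":[0,0,0.1],"hand":5}
    - {"linear":[0,0,0],"twist":[0,0,0.1],"hand":5}
    - {"linear":[0,0,0],"twist":[0,0,0.1],"hand":5}
    - {"linear":[0,0,0],"twist":[0,0,0.1],"hand":5}
    - {"linear":[0,0,0],"twist":[0,0,0.083],"hand":5}
    - {"linear":[0,0,0],"twist":[0,0,0],"hand":5}
    - {"linear":[0,0,0],"twist":[0,0,0],"hand":5}

```text
time: 5.98
eef_pos: [0.5834, 0.1026, 0.1566]
eef_rot: [[0.982, -0.188, -0.003], [-0.188, -0.982, 0.004], [-0.004, -0.004, -1.0]]
ft_force: [-7.7, 3.6, 7.4]
width: 0.0158
gripper_force: 30.0
```

```bash
python3 -c "
from h import *
plan((.5857,.0988,.153),-101)
im=snap('side');t=snap('top')
b=cv2.resize(im[220:400,140:330],None,fx=3,fy=3,interpolation=2)[:540,:400]
a=cv2.resize(t[140:290,150:310],None,fx=3,fy=3,interpolation=2)
o=np.zeros((540,400+480,3),np.uint8);o[:540,:400]=b;o[:450,400:]=a
cv2.imwrite('pics/c3.png',cv2.resize(o,(800,491))[...,::-1])
"
```

```text
t 5.975 pos [0.5834 0.1026 0.1566] yawY -100.85 w 0.0158 F [-7.7  3.6  7.4] q7 -109.3
twist [-0.0037  0.0038  0.0026] shift [0.0029 0.0033 0.0036]
```

View pics/c3.png

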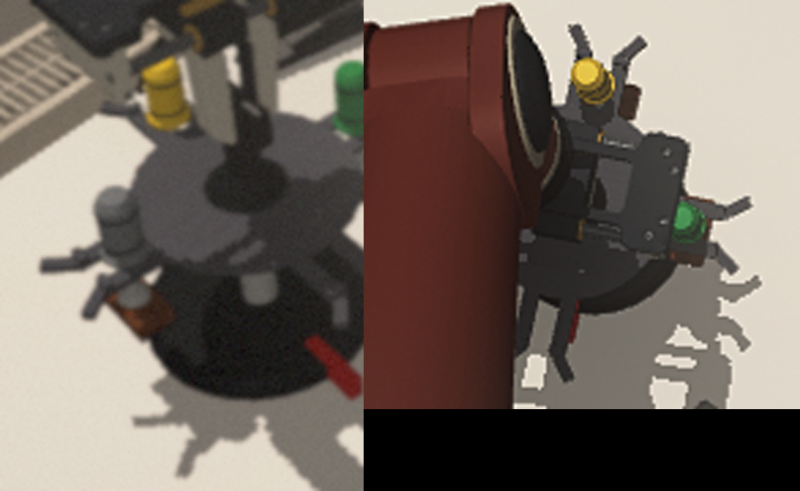

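Call:
step_arm:
  moves:
    - {"linear":[0,0,0],"twist":[0,0,0],"hand":30}
    - {"linear":[0,0,0],"twist":[0,0,0],"hand":60}
    - {"linear":[0,0,0],"twist":[0,0,0],"hand":60}
    - {"linear":[0,0,-0.02],"twist":[-0.004,0.004,0],"hand":60}
    - {"linear":[0,0,-0.04],"twist":[0,0,0],"hand":60}
    - {"linear":[0,0,-0.03],"twist":[0,0,0],"hand":60}

```text
time: 6.82
eef_pos: [0.5863, 0.0994, 0.2477]
eef_rot: [[0.981, -0.192, 0.007], [-0.192, -0.981, -0.003], [0.007, 0.002, -1.0]]
ft_force: [0.4, 0.3, 0.3]
width: 0.0555
gripper_force: 0.0
```

```bash
python3 -c "
from h import *
plan((.4695,-.320,.20),-101)"
```

```text
t 6.825 pos [0.5863 0.0994 0.2477] yawY -101.04 w 0.0555 F [0.4 0.3 0.3] q7 -110.1
twist [ 0.0021 -0.0074 -0.0008] shift [-0.0347  0.434   0.0477]
```

Call:
step_arm:
  moves:
    - {"linear":[-0.004,0.048,0.005],"twist":[0.002,-0.007,0],"hand":70}
    - {"linear":[-0.004,0.048,0.005],"twist":[0,0,0],"hand":70}
    - {"linear":[-0.004,0.048,0.005],"twist":[0,0,0],"hand":70}
    - {"linear":[-0.004,0.048,0.005],"twist":[0,0,0],"hand":70}
    - {"linear":[-0.004,0.048,0.005],"twist":[0,0,0],"hand":70}
    - {"linear":[-0.004,0.048,0.005],"twist":[0,0,0],"hand":70}
    - {"linear":[-0.004,0.048,0.005],"twist":[0,0,0],"hand":70}
    - {"linear":[-0.004,0.048,0.005],"twist":[0,0,0],"hand":70}
    - {"linear":[-0.003,0.05,0.007],"twist":[0,0,0],"hand":70}
    - {"linear":[0,0,0],"twist":[0,0,0],"hand":70}
    - {"linear":[0,0,0],"twist":[0,0,0],"hand":70}

```text
time: 8.2
eef_pos: [0.4686, -0.3191, 0.1992]
eef_rot: [[0.982, -0.191, -0.001], [-0.191, -0.982, 0.001], [-0.001, -0.001, -1.0]]
ft_force: [0.5, 0.5, -0.4]
width: 0.0653
gripper_force: 0.0
```

```bash
python3 -c "
from h import *
plan((.4695,-.320,.059),-101)
im=snap('side');t=snap('top')
cv2.imwrite('pics/t1.png',t[...,::-1]);cv2.imwrite('pics/s1.png',im[...,::-1])
a=cv2.resize(t[140:290,150:310],None,fx=4,fy=4,interpolation=2)
cv2.imwrite('pics/c4.png',a[...,::-1])
"
```

```text
t 8.2 pos [ 0.4686 -0.3191  0.1992] yawY -101.01 w 0.0653 F [ 0.5  0.5 -0.4] q7 -64.1
twist [-0.0005  0.0014 -0.0002] shift [0.0011 0.0007 0.1402]
```

View pics/c4.png

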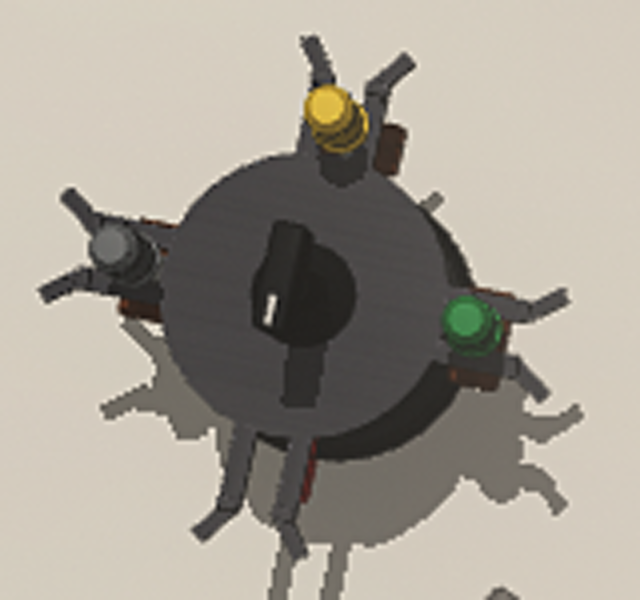

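```bash
python3 - <<'E'
from h import *
f=lambda u,v,z:onz("top",150+u/4-.4,140+v/4-.4,z)
Y,G,K=f(328,106,.155),f(466,319,.155),f(108,247,.155)
ax=(G+K)/2; ang=lambda d:np.degrees(np.arctan2(d[1],d[0]))%360
print(ax,"free",ang(ax-Y),ang(K-G)-270+180+0, "tips",ang((f(203,533,.107)+f(300,553,.107))/2-ax))
print("ptr right edge dir",ang(f(305,500,.016)-f(316,442,.016)))
# pointer corners seen in first picture
print("ptr c1 edges",ang(f(288,498,.016)-f(297,440,.016)),ang(f(310,500,.016)-f(316,440,.016)), "tip",ang(f(299,499,.016)-ax))
im=cv2.imread("pics/s1.png")[...,::-1]
print(blobs(np.ascontiguousarray(im[220:400,140:330]),(0,120,60),(8,255,255)))
h=cv2.cvtColor(np.ascontiguousarray(im),cv2.COLOR_RGB2HSV);m=cv2.inRange(h,(0,120,60),(8,255,255));m[:220]=0;m[400:]=0;m[:,:140]=0;m[:,330:]=0
c=max(cv2.findContours(m,0,2)[0],key=cv2.contourArea);r=cv2.minAreaRect(c);B=cv2.boxPoints(r);print(r)
for p in B:
    q=onz("side",*p,.016);print(p,q.round(4),round(np.hypot(*(q-ax)[:2]),4),ang(q-ax).round(1))
E
```

```text
[0.58528867 0.10027619 0.155     ] free 168.39009677209222 -10.77787485004248 tips 169.43845315942525
ptr right edge dir 170.60014476543432
ptr c1 edges 172.55984776366782 175.63506432978846 tip 170.86465214573815
[([112, 123, 21, 23, 178], [122.7, 133.9])]
((262.2500305175781, 353.7500305175781), (26.870054244995117, 7.77817440032959), 45.0)
[250.00003 347.00003] [0.532 0.12  0.016] 0.0568 159.7
[255.50003 341.50003] [0.5326 0.1054 0.016 ] 0.0529 174.4
[274.50003 360.50003] [0.4806 0.1175 0.016 ] 0.1061 170.7
[269.00003 366.00003] [0.4806 0.1314 0.016 ] 0.1092 163.4
```

Call:
step_arm:
  moves:
    - {"linear":[0.001,0.001,0.03],"twist":[0,0.001,0],"hand":70}
    - {"linear":[0,0,0.03],"twist":[0,0,0],"hand":70}
    - {"linear":[0,0,0.03],"twist":[0,0,0],"hand":70}
    - {"linear":[0,0,0.03],"twist":[0,0,0],"hand":70}
    - {"linear":[0,0,0.02],"twist":[0,0,0],"hand":70}
    - {"linear":[0,0,0],"twist":[0,0,0],"hand":50}
    - {"linear":[0,0,0],"twist":[0,0,0],"hand":36}
    - {"linear":[0,0,0],"twist":[0,0,0],"hand":30}
    - {"linear":[0,0,0],"twist":[0,0,0],"hand":25}
    - {"linear":[0,0,0],"twist":[0,0,0],"hand":15}
    - {"linear":[0,0,0],"twist":[0,0,0],"hand":15}
    - {"linear":[0,0,0],"twist":[0,0,0],"hand":15}

```text
time: 9.8
eef_pos: [0.4694, -0.3208, 0.0599]
eef_rot: [[0.982, -0.191, 0.0], [-0.191, -0.982, -0.0], [0.0, 0.0, -1.0]]
ft_force: [0.4, 0.3, 4.8]
width: 0.0233
gripper_force: 30.0
```

Call:
step_arm:
  moves:
    - {"linear":[0,0,-0.02],"twist":[0,0,0],"hand":15}
    - {"linear":[0,0,-0.03],"twist":[0,0,0],"hand":15}
    - {"linear":[0,0,-0.04],"twist":[0,0,0],"hand":15}
    - {"linear":[0,0,-0.04],"twist":[0,0,0],"hand":15}
    - {"linear":[0,0,0],"twist":[0,0,0],"hand":15}

```text
time: 10.42
eef_pos: [0.4705, -0.3219, 0.1922]
eef_rot: [[0.982, -0.191, 0.005], [-0.191, -0.982, -0.004], [0.006, 0.003, -1.0]]
ft_force: [-0.5, 0.9, -1.4]
width: 0.0232
gripper_force: 30.0
```

```bash
python3 -c "
from h import *
plan((.428,.1325,.19),-101)
t=snap('top');s=snap('side')
a=cv2.resize(s[130:280,330:480],(600,600),interpolation=2)
cv2.imwrite('pics/c5.png',a[...,::-1])
"
```

```text
t 10.425 pos [ 0.4705 -0.3219  0.1922] yawY -101.02 w 0.0232 F [-0.5  0.9 -1.4] q7 -63.9
twist [ 0.0028 -0.0056 -0.0004] shift [-0.1284 -0.438   0.0022]
```

View pics/c5.png

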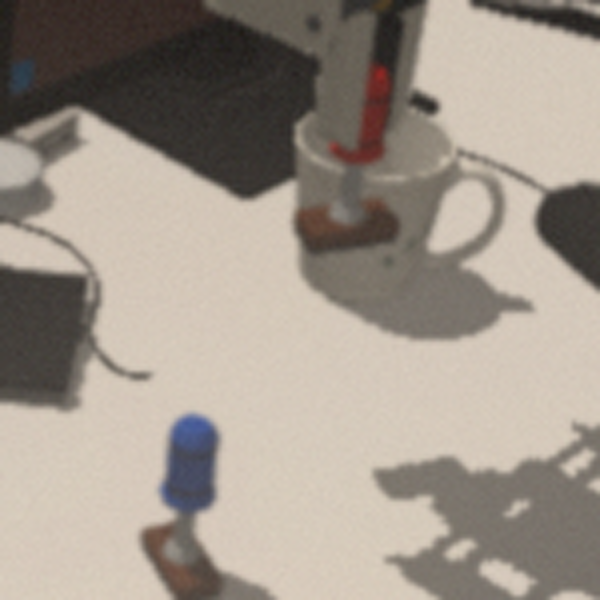

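Call:
step_arm:
  moves:
    - {"linear":[-0.013,-0.044,0],"twist":[0,0,0],"hand":15}
    - {"linear":[-0.013,-0.044,0],"twist":[0,0,0],"hand":15}
    - {"linear":[-0.013,-0.044,0],"twist":[0,0,0],"hand":15}
    - {"linear":[-0.013,-0.044,0],"twist":[0,0,0],"hand":15}
    - {"linear":[-0.013,-0.044,0],"twist":[0,0,0],"hand":15}
    - {"linear":[-0.013,-0.044,0],"twist":[0,0,0],"hand":15}
    - {"linear":[-0.013,-0.044,0],"twist":[0,0,0],"hand":15}
    - {"linear":[-0.013,-0.044,0],"twist":[0,0,0],"hand":15}
    - {"linear":[-0.013,-0.044,0],"twist":[0,0,0],"hand":15}
    - {"linear":[-0.012,-0.042,0],"twist":[0,0,0],"hand":15}
    - {"linear":[0,0,0],"twist":[0,0,0],"hand":15}
    - {"linear":[0,0,0],"twist":[0,0,0],"hand":15}

```text
time: 12.02
eef_pos: [0.4251, 0.1328, 0.1881]
eef_rot: [[0.982, -0.191, -0.004], [-0.191, -0.982, -0.002], [-0.003, 0.003, -1.0]]
ft_force: [-0.6, -1.0, -0.1]
width: 0.0235
gripper_force: 30.0
```

```bash
python3 -c "
from h import *
plan((.428,.1325,.132),-101)"
```

```text
t 12.025 pos [0.4251 0.1328 0.1881] yawY -101.03 w 0.0235 F [-0.6 -1.  -0.1] q7 -118.8
twist [ 0.0027  0.0031 -0.0006] shift [ 0.0029 -0.0002  0.0561]
```

Call:
step_arm:
  moves:
    - {"linear":[0.003,0,0.02],"twist":[0.003,0.003,0],"hand":15}
    - {"linear":[0,0,0.02],"twist":[0,0,0],"hand":15}
    - {"linear":[0,0,0.015],"twist":[0,0,0],"hand":15}
    - {"linear":[0,0,0],"twist":[0,0,0],"hand":15}
    - {"linear":[0,0,0],"twist":[0,0,0],"hand":15}

```text
time: 12.65
eef_pos: [0.4295, 0.1324, 0.1346]
eef_rot: [[0.981, -0.193, 0.003], [-0.193, -0.981, 0.002], [0.003, -0.003, -1.0]]
ft_force: [-0.1, 0.5, -0.3]
width: 0.0234
gripper_force: 30.0
```

```bash
python3 -c "
from h import *
plan((.585-.084*.9816,.1015+.084*.1908,.132),-101)
t=snap('top');s=snap('side')
a=cv2.resize(s[240:400,150:350],(800,640),interpolation=2)[:600]
cv2.imwrite('pics/c6.png',a[...,::-1])
print([proj('side',(.585-r*.9816,.1015+r*.1908,.110)) for r in (.084,.124)])
"
```

```text
t 12.65 pos [0.4295 0.1324 0.1346] yawY -101.12 w 0.0234 F [-0.1  0.5 -0.3] q7 -117.9
twist [-0.0025 -0.0029 -0.0021] shift [0.0746 0.0007 0.0026]
[(np.float64(261.0228131050838), np.float64(314.51491844019256)), (np.float64(277.49139151094056), np.float64(328.79091740236635))]
```

View pics/c6.png

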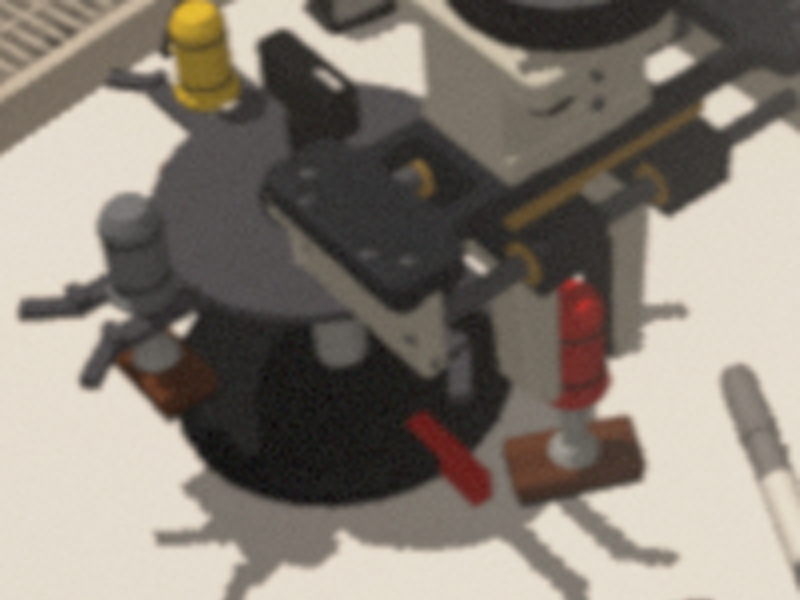

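Call:
step_arm:
  moves:
    - {"linear":[0.012,0,0],"twist":[-0.002,-0.003,0],"hand":15}
    - {"linear":[0.012,0,0],"twist":[0,0,0],"hand":15}
    - {"linear":[0.01,0,0],"twist":[0,0,0],"hand":15}
    - {"linear":[0.008,0,0],"twist":[0,0,0],"hand":15}
    - {"linear":[0.008,0,0],"twist":[0,0,0],"hand":15}
    - {"linear":[0,0,0],"twist":[0,0,0],"hand":15}

```text
time: 13.5
eef_pos: [0.4788, 0.1237, 0.1343]
eef_rot: [[0.981, -0.191, -0.0], [-0.191, -0.981, 0.001], [-0.0, -0.001, -1.0]]
ft_force: [0.4, -0.3, -0.0]
width: 0.0234
gripper_force: 30.0
```

Call:
step_arm:
  moves:
    - {"linear":[0.006,0,0],"twist":[0,0,0],"hand":15}
    - {"linear":[0.006,0,0],"twist":[0,0,0],"hand":15}
    - {"linear":[0.006,0,0],"twist":[0,0,0],"hand":15}
    - {"linear":[0.006,0,0],"twist":[0,0,0],"hand":15}
    - {"linear":[0,0,0],"twist":[0,0,0],"hand":15}
    - {"linear":[0,0,0],"twist":[0,0,0],"hand":15}

```text
time: 14.25
eef_pos: [0.5015, 0.1193, 0.1343]
eef_rot: [[0.982, -0.191, -0.001], [-0.191, -0.982, 0.001], [-0.001, -0.001, -1.0]]
ft_force: [-0.5, 1.5, -0.6]
width: 0.0237
gripper_force: 30.0
```

```bash
python3 -c "
from h import *
plan((.585-.084*.9816,.1015+.084*.1908,.120),-101)
s=snap('side')
a=cv2.resize(s[240:400,150:350],(800,640),interpolation=2)[:600]
cv2.imwrite('pics/c7.png',a[...,::-1])
"
```

```text
t 14.25 pos [0.5015 0.1193 0.1343] yawY -101.01 w 0.0237 F [-0.5  1.5 -0.6] q7 -113.8
twist [-0.0007  0.001  -0.0001] shift [0.0013 0.0015 0.0143]
```

View pics/c7.png

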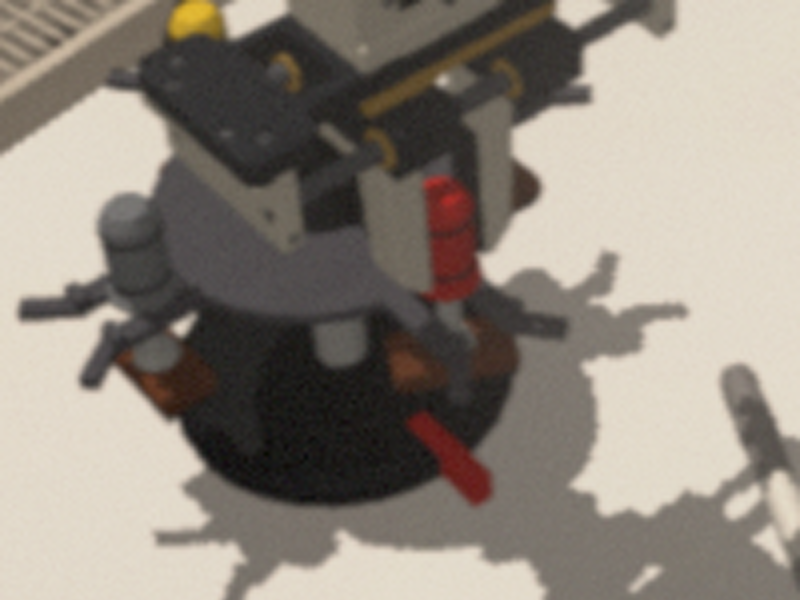

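Call:
step_arm:
  moves:
    - {"linear":[0.002,0.0005,0.003],"twist":[0,0,0],"hand":15}
    - {"linear":[0,0,0.003],"twist":[0,0,0],"hand":15}
    - {"linear":[0,0,0.003],"twist":[0,0,0],"hand":15}
    - {"linear":[0,0,0.002],"twist":[0,0,0],"hand":15}
    - {"linear":[0,0,0.002],"twist":[0,0,0],"hand":15}
    - {"linear":[0,0,0],"twist":[0,0,0],"hand":15}
    - {"linear":[0,0,0],"twist":[0,0,0],"hand":15}

```text
time: 15.18
eef_pos: [0.5037, 0.1185, 0.1214]
eef_rot: [[0.982, -0.191, -0.0], [-0.191, -0.982, 0.001], [-0.0, -0.001, -1.0]]
ft_force: [0.1, 0.5, -0.9]
width: 0.0233
gripper_force: 30.0
```

Lower until contact.

Call:
step_arm:
  moves:
    - {"linear":[0,0,0.001],"twist":[0,0,0],"hand":15}
    - {"linear":[0,0,0.001],"twist":[0,0,0],"hand":15}
    - {"linear":[0,0,0.0005],"twist":[0,0,0],"hand":15}
    - {"linear":[0,0,0],"twist":[0,0,0],"hand":15}

```text
time: 15.68
eef_pos: [0.5038, 0.1185, 0.1199]
eef_rot: [[0.982, -0.191, 0.0], [-0.191, -0.982, 0.001], [0.0, -0.001, -1.0]]
ft_force: [-2.0, -0.5, 5.6]
width: 0.0235
gripper_force: 30.0
```

Call:
step_arm:
  moves:
    - {"linear":[0,0,0],"twist":[0,0,0],"hand":30}
    - {"linear":[0,0,0],"twist":[0,0,0],"hand":40}
    - {"linear":[0,0,0],"twist":[0,0,0],"hand":48}
    - {"linear":[0,0,0],"twist":[0,0,0],"hand":48}
    - {"linear":[0,0,-0.01],"twist":[0,0,0],"hand":48}
    - {"linear":[0,0,-0.02],"twist":[0,0,0],"hand":48}
    - {"linear":[0,0,-0.03],"twist":[0,0,0],"hand":48}
    - {"linear":[0,0,-0.04],"twist":[0,0,0],"hand":48}
    - {"linear":[0,0.04,-0.04],"twist":[0,0,0],"hand":48}
    - {"linear":[0,0.06,0],"twist":[0,0,0],"hand":48}
    - {"linear":[0,0.06,0],"twist":[0,0,0],"hand":48}
    - {"linear":[0,0.06,0],"twist":[0,0,0],"hand":48}

```text
time: 17.18
eef_pos: [0.4613, -0.0993, 0.2598]
eef_rot: [[0.982, -0.19, 0.002], [-0.19, -0.982, 0.001], [0.001, -0.001, -1.0]]
ft_force: [1.8, 0.7, 0.5]
width: 0.0448
gripper_force: 0.0
```

Call:
step_arm:
  moves:
    - {"linear":[0,0.05,0],"twist":[0,0,0],"hand":48}
    - {"linear":[0,0,0],"twist":[0,0,0],"hand":48}
    - {"linear":[0,0,0],"twist":[0,0,0],"hand":48}

```text
time: 17.55
eef_pos: [0.4523, -0.146, 0.2591]
eef_rot: [[0.982, -0.191, 0.0], [-0.191, -0.982, 0.002], [0.0, -0.002, -1.0]]
ft_force: [1.5, 0.1, -0.5]
width: 0.0445
gripper_force: 0.0
```

```bash
python3 -c "
from h import *
t=snap('top');s=snap('side')
a=cv2.resize(s[220:400,150:350],(600,540),interpolation=2)[:,:400];b=cv2.resize(t[140:290,150:310],(400,375),interpolation=2)
o=np.zeros((540,800,3),np.uint8);o[:,:400]=a;o[:375,400:]=b
cv2.imwrite('pics/c8.png',o[...,::-1])
B=[];
for n,i in (('top',t),('side',s)): print(n,blobs(i,(0,120,60),(8,255,255),20)); print('blue',blobs(i,(100,120,50),(130,255,255),20))
print(ctrl.get_state()['eef_pos'])
"
```

```text
top [([206, 248, 17, 15, 168], [213.8, 254.6]), ([288, 249, 141, 231, 17074], [359.9, 372.3]), ([237, 455, 53, 25, 887], [265.8, 468.3])]
blue []
side [([374, 34, 17, 9, 73], [381.7, 38.2]), ([252, 290, 18, 31, 423], [259.9, 305.4]), ([608, 319, 32, 34, 346], [627.1, 335.4]), ([252, 344, 21, 22, 180], [262.9, 354.3]), ([524, 385, 68, 95, 2501], [549.2, 445.5]), ([615, 410, 13, 11, 43], [621.3, 415.5])]
blue [([375, 235, 7, 4, 22], [377.8, 236.5])]
[ 0.45258918 -0.14502573  0.25885666]
```

View pics/c8.png

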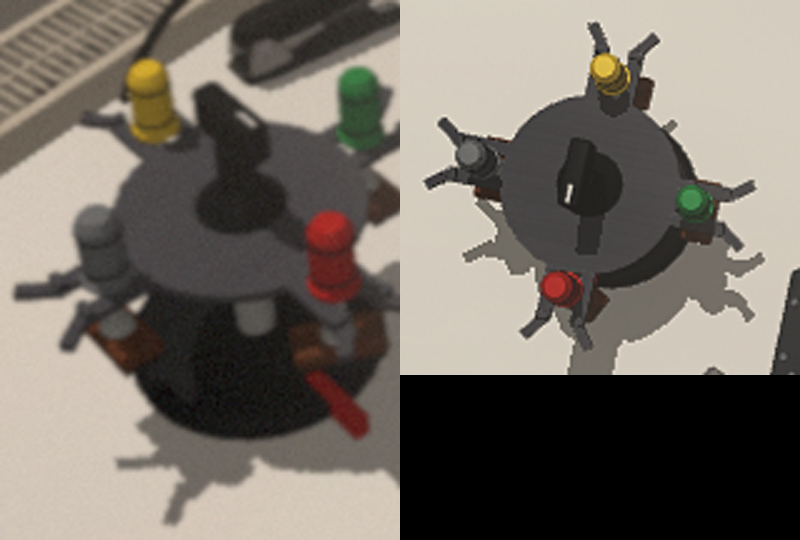

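```bash
python3 -c "
from cell import ctrl
print(ctrl.job_done())"
```

```text
the job is handed in; nothing more can be done
None
```

The red stamp hangs in the free fork over the pointer and is released; the last pictures showed it upright, the arm never touched the blue stamp (partly hidden in that last look), and I handed the job in after about 18 s without getting a verdict back.

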